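# Press a glued cleat in the bench glue press and keep the pressure on

### The job

A cleat has just been glued on one end of a beech strip. Lay the strip on the little glue press's plywood table and slide it, cleat end first, along the fence and under the pad until it is fully home against both fence and end stop; let go of it, then pull the press's spring lever down past the first two clicks into the third, no further, and hold it there: the program finishes while the arm is still holding the lever down, with the pad pressing the cleat. Leave everything else on the bench where it lies.

Things in the scene. Friction and masses are not known exactly. Their poses are not given: they have to be found in the camera images.
- strip_mid (a point): The work: a beech strip 40 wide (its x) x 240 long (its y) x 18 mm thick, 0.15 kg or so, lying flat, with a beech cleat 40 x 50 x 18 mm glued flush on top of its -y end (36 mm thick in all there). This point is the middle of the strip itself, 9 mm above its underside; z up. It starts in one of two places left of the press; the plain strip lies in the other.
- cleat_mid (a point): Middle of the cleat on that strip, 95 mm along the strip's -y from strip_mid and 27 mm above the strip's underside; axes as the strip's. The strip's cleat end is 25 mm further on in -y.
- seat (a point): Point of the press's plywood table straight under its pad, 30 mm above the bench: where the middle of the cleat end's underside belongs when the strip is home, strip axes parallel to these. Axes are the press's: x from its front to the column at its back, y along the fence to the open end where the strip goes in, z up. The table's flat top is level with this point, x -55 to +50 mm, y -65 to +160 mm.
- fence_end (a point): Top of the fence's face at its open (+y) end, at x +20, y +70, z +18 mm from seat; axes the press's. The beech fence, 18 mm high and 14 mm thick, stands at the back of the table with its face at x +20 mm from seat, from here to y -45 mm; past this end a finger has room behind the strip.
- stop_face (a point): Top of the end stop's face, at y -25, z +18 mm from seat; axes the press's. The stop is a beech block 18 mm high, square to the fence.
- head (a point): Middle of the overhanging head of the press, a grey cast-iron rack-and-pinion bench press bolted down, base 200 x 120 mm. From seat: head x -41 to +105, y -45 to +46 mm, underside 122 mm and top 214 mm up (z), column below it at x +55 to +105, y -25 to +25 mm; the steel ram, 24 mm square, stands up to 300 mm; the white pad hangs 54 mm above seat while the lever is up.
- foot: The white 40 x 40 mm pressure pad on its spring cushion under the ram (its underside lies 41 mm below this origin). It goes down 30 mm per radian of the lever, touches a 36 mm thick cleat end at about 0.6 rad, and then presses on it with about 4 N growing by 60 N per rad, about 31 N at the third click.
- pivot (a point): Point on the lever's turning axis (which runs along the press's y), in the plane in which the lever swings, on the press's -y side; axes are the press's.
- lever_grip (a point): Middle of the lever's black round hand grip (22 mm thick; grip from 122 to 205 mm from pivot along the lever, end rounded), on its centre line, 165 mm from pivot. With the lever up it points to the press's -x and 25 degrees above level; pulled down, it swings in the plane of the press's x and z.
- lever (a joint): Lever angle in rad: 0 = up at rest (25 degrees above level), growing as the grip is pulled down. Clicks at 0.35, 0.70 and 1.05 (then 35 degrees below level, grip about 105 mm above the bench); end stop at 1.30. A spring always drives it back up to 0 when let go, the clicks do not hold it. Pressing down at the grip takes about 3 to 9 N up to the second click, with a little rise and fall at each click, and about 14 N at the third with the work under the pad.
- strip: The same beech strip with its cleat, origin at the middle of the strip's underside.
- plain_strip: Bystander: a strip of the same stock, 40 x 240 x 18 mm, without a cleat; origin under its middle.
- glue_bottle: Bystander: white glue bottle, 54 mm across, 150 mm tall, standing.
- sanding_block: Bystander: cork block 70 x 120 x 35 mm.
- box_body: Bystander: small open beech box 75 x 190 x 45 mm.
- cube_a: Bystander: beech cube, 42 mm.
- cube_b: Bystander: beech cube, 42 mm.
- mallet: Bystander: wooden mallet, lying, 75 x 125 x 55 mm head, 240 mm handle.

How it is judged:
On the way, in this order (a step that is already met when the one before it is completed fails the run):
1. the strip lies flat on the press table, cleat under the pad, home against fence and end stop, let go, the lever still up (x of cleat_mid in the frame of seat between -0.004 and 0.004 m and y of cleat_mid in the frame of seat between -0.004 and 0.004 m and z of cleat_mid in the frame of seat below 0.03 m and angle between cleat_mid's own z axis and vertical below 0.05 rad and angle between the y axis of cleat_mid and the y axis of seat, either way round below 0.06 rad and value of joint lever below 0.12 rad and contact force between each of the fingers, the arm and strip below 0.1 N), for 0.2 s.
2. the lever is pulled down past the first two clicks into the third and held there (value of joint lever between 0.94 and 1.16 rad and contact force between foot and strip above 20 N and contact force between any of the fingers, the arm and lever above 3 N), for 0.4 s.
At the end, for the whole second after the job is handed in: The lever rests in its third click (1.05 rad, within 0.11), pushed by fingers or arm with over 3 N; the pad presses the strip with over 20 N; the strip lies flat, untouched by the robot, its cleat within 4 mm of home against fence and end stop and parallel to the fence within 0.06 rad (all of step 2 and velocity of joint lever between -0.1 and 0.1 rad/s and contact force between each of the fingers, the arm and strip below 0.1 N and x of cleat_mid in the frame of seat between -0.004 and 0.004 m and y of cleat_mid in the frame of seat between -0.004 and 0.004 m and z of cleat_mid in the frame of seat below 0.03 m and angle between cleat_mid's own z axis and vertical below 0.05 rad and angle between the y axis of cleat_mid and the y axis of seat, either way round below 0.06 rad); the arm keeps its last pose, push and grip.
It fails at once if the lever is forced on past the third click towards its end stop (value of joint lever above 1.24 rad).
It fails at once if another thing on the bench is pushed more than 30 mm from its place (distance of any of plain_strip, glue_bottle, sanding_block, box_body, cube_a, cube_b, mallet from where it was at the start of the episode above 0.03 m).
It also fails if it takes over 67 s, if anything falls off the work surface, if the arm or the gripper's body presses on something with over 40 N, if the wrist force passes 120 N, or if a joint passes its speed limit or range.

### The arm

A 7-joint arm with a two-finger parallel gripper is mounted at the origin on the work surface. World frame = base frame: x ahead of the robot, y to its left, z up, the work surface at z = 0. Lengths are in m, angles in rad, forces in N, time in s.
With the tool pointing down it reaches from about 0.35 to 0.9 m from the base axis. Payload 8.1 kg.
Tool frame: the origin (TCP) lies on the centre line of the jaws, within the pads' length; the fingertips stand 14 mm ahead of it and the grasp point (between the pads) lies 5 mm behind it; z points along the fingers, y is the direction in which the jaws open and shut (so a half turn about z gives the same grasp; the last joint's range is limited). The gripper opens to 92 mm and grips with 3 to 60 N. Pads are 19 mm wide; open, the fingers measure 130 mm over their backs; the gripper's body (75 mm by 190 mm) begins 47 mm behind the grasp point.
Start: joints at [1.108, 0.434, 0.025, 1.573, -0.012, 1.134, -0.075], TCP at [0.22, -0.585, 0.241] pointing down, gripper open.
Joint ranges: [-2.62, 2.62], [-0.44, 2.09], [-1.27, 1.32], [0.08, 2.57], [-1.32, 4.46], [0.12, 2], [-2.74, 2.74]. Speed limits (rad/s): [2.22, 2.22, 3.01, 3.01, 3.14, 3.14, 3.14].

### API

Orientations are given as a rotation vector (axis times angle).
In Python, from cell import observe, eyes, arm gives the robot as it stands.
- The arm moves only by the tool step_arm, never from a script. Its argument "series" is a list that holds one entry, the list of rows, each a list of 5 numbers: the finger opening in m, from 0 to 0.0918, then the shift along the world's x, y, z in m, then the turn about the world's z in degrees. In form: [[[hand, dx, dy, dz, spin], ...]]. A call has 1 to 20 rows; each row is the pose to reach, as a shift and turn from the pose measured when the call began; what a row does not reach only later rows make up. A row lasts 1/12 s, in which the tool goes at most 41.7 mm and 7.16 degrees, less where a joint would pass 70% of its speed; a pose out of reach is approached as far as the arm can. A call with a gripper value outside its range is refused whole. The fingers move at their own pace and stop on an object; "squeeze" is the grip in N (left out, the last holds). Time passes only in rows, so rows that repeat a pose let the fingers close. It gives the time, the measured TCP pose, the force and the opening at its end, in the units of the state.
- observe(): the state, without advancing time (a new reading comes with each control period).
- eyes.get_image(name): name is "scene" or "top" or "wrist"; returns (picture, depth): 400x640x3 uint8, red, green, blue; 400x640 float32, m along the optical axis (not along the pixel's ray), 0 where there is no reading.
- eyes.camera_params(name): a dict with "intrinsics" (3x3 intrinsics, pixels), "position" and "attitude" of the camera in the world. Camera axes: x right, y down, z forward; pixel columns grow to the right and rows downward; lengths in m; the calibration is good to about 2 mm. A picture is of the moment at which its call begins: read the wrist's pose just before it. camera_params takes no time and is no camera call; for the wrist camera it gives the pose at the moment of the call.
- arm.sign_off(): hands the job in, once; it reports no verdict.
The state is a dict: "clock": time; "joints": joint angles; "dq": joint speeds; "joint_efforts": joint torques, N m; "position": TCP position; "ee_rot": TCP orientation; "force": force on the tool from outside, world axes, zero at the start; "ft_torque": the same for the moment, N m; "width": opening from 0.0 (shut) to 1.0 (fully open).
Only numpy, scipy, OpenCV 4.12 (cv2) and the standard library are available. Lean on these libraries where they do the work, as an engineer would, in place of code of your own. Each camera call takes 0.05 s, during which the arm holds its last target.

## Working session

There is one attempt and no reset: what is moved stays moved. The work goes in short steps, Python scripts to look and compute and a tool call to move; the robot and the scene stay as the last step left them, time stands still between calls to the robot, and variables do not carry over. Pictures are saved under pics/ and viewed, and the job is handed in when it is done.

Besides the shell and the picture viewer there is one more tool, called after ">>>" in YAML: its name, and indented under it one key for each argument. step_arm: Moves the arm, as the interface text tells. Its arguments: {"type":"object","properties":{"series":{"type":"array"},"squeeze":{"type":"number"}},"required":["series"]}

```bash
ls; mkdir -p pics; cat > h.py <<'E'
import numpy as np,cv2
from cell import observe,eyes,arm
def snap(n,f):
    p=eyes.camera_params(n); im,d=eyes.get_image(n)
    cv2.imwrite('pics/'+f+'.png',im[:,:,::-1]); np.savez('pics/'+f+'.npz',im=im,d=d,K=p['intrinsics'],t=p['position'],a=np.array(p['attitude']))
    return im,d,p
def load(f):
    z=np.load('pics/'+f+'.npz'); return z['im'],z['d'],dict(intrinsics=z['K'],position=z['t'],attitude=z['a'])
def R(p):
    a=np.array(p['attitude'],float)
    if a.shape==(3,3): return a
    return cv2.Rodrigues(a)[0]
def pts(d,p):
    K=np.array(p['intrinsics']); v,u=np.mgrid[:d.shape[0],:d.shape[1]]
    c=np.stack([(u-K[0,2])/K[0,0]*d,(v-K[1,2])/K[1,1]*d,d],-1)
    return c@R(p).T+np.array(p['position'])
def ray(p,u,v,z):
    K=np.array(p['intrinsics']); r=R(p)@np.array([(u-K[0,2])/K[0,0],(v-K[1,2])/K[1,1],1]); o=np.array(p['position'])
    return o+r*(z-o[2])/r[2]
E
python3 - <<'E'
from h import *
print(observe())
for n in('scene','top'):
    im,d,p=snap(n,n+'0'); print(n,p)
E
```

```text
pics
{'clock': 0.0, 'joints': array([ 1.10839499,  0.43522667,  0.02497972,  1.57410891, -0.01161604,
        1.13395597, -0.07511966]), 'dq': array([ 1.59176380e-03, -6.53724118e-04, -2.69459807e-04, -1.01351943e-04,
       -6.96557068e-05, -9.09544091e-04, -1.50027684e-04]), 'joint_efforts': array([ 1.61364427e-03, -6.67864537e+01,  9.86200422e-01, -3.14470553e+01,
       -6.04863628e-02,  4.29254025e-02,  2.14150327e-04]), 'position': array([ 0.21983507, -0.58454655,  0.23993815]), 'ee_rot': array([-3.08944490e+00, -5.61704218e-01,  6.35624276e-04]), 'force': array([-0.37568906, -0.1341162 , -0.48083147]), 'ft_torque': array([-0.01127854,  0.0259492 , -0.0425804 ]), 'width': 1.0001766026806147}
scene {'intrinsics': array([[516.23813506,   0.        , 323.63618088],
       [  0.        , 516.23813506, 195.01475764],
       [  0.        ,   0.        ,   1.        ]]), 'position': array([ 1.30222811, -0.01615162,  1.11182118]), 'attitude': array([-1.78436475, -1.87516109,  0.67411801])}
top {'intrinsics': array([[474.75715236,   0.        , 326.34506589],
       [  0.        , 474.75715236, 202.45895545],
       [  0.        ,   0.        ,   1.        ]]), 'position': array([ 0.40158927, -0.03757926,  1.32317435]), 'attitude': array([-2.20204496,  2.15231095, -0.11531734])}
```

View pics/scene0.png

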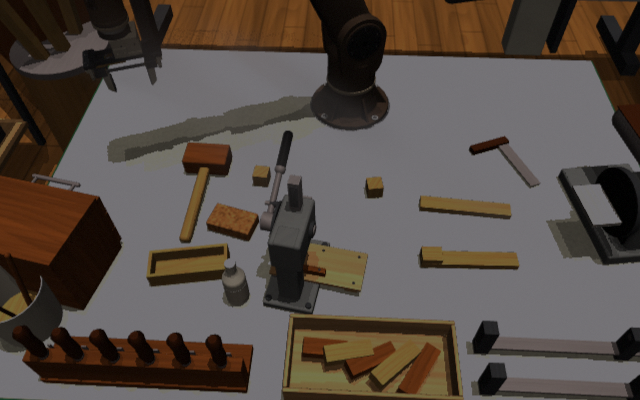

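View pics/top0.png

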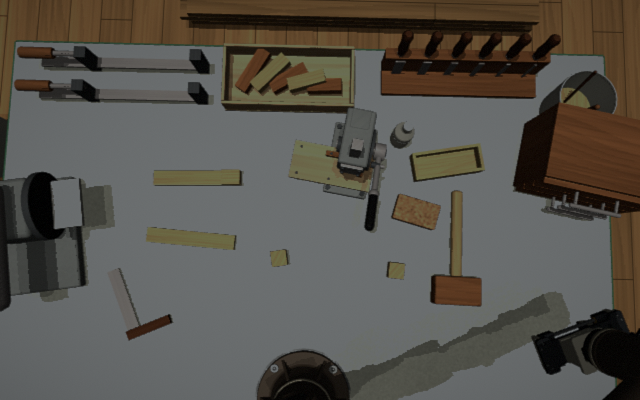

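The cleated strip is the one at scene (468,258), which is top (197,177), with its cleat on the -y end. The plain strip is at top (190,238). The press is at top (355,140), its table opens to +y, and the lever grip is at top (371,210).

```bash
python3 - <<'E'
from h import *
im,d,p=load('top0')
c=im[90:260,130:430]
cv2.imwrite('pics/topz.png',cv2.resize(c[:,:,::-1],None,fx=2.66,fy=2.66,interpolation=cv2.INTER_CUBIC))
im2,d2,p2=load('scene0')
cv2.imwrite('pics/scz.png',cv2.resize(im2[120:320,230:530,::-1],None,fx=2.66,fy=2.66,interpolation=cv2.INTER_CUBIC))
P=pts(d,p); P2=pts(d2,p2)
print('depth zero frac',(d==0).mean(),(d2==0).mean())
print('bench z',P[300,200],P2[150,450])
for (n,Q,lst) in(('top',P,[(232,177),(190,177),(160,178),(310,155),(310,180),(350,178),(358,120),(355,148),(371,215),(375,180)]),('sc',P2,[(431,256),(480,259),(340,260),(350,280),(283,150),(293,215)])):
    for u,v in lst: print(n,u,v,Q[v,u].round(4))
E
```

```text
depth zero frac 0.00429296875 0.00409375
bench z [0.25232965 0.28982413 0.00083394] [0.20052666 0.30343021 0.00287471]
top 232 177 [0.5889 0.2097 0.036 ]
top 190 177 [0.5884 0.3284 0.0206]
top 160 178 [0.5837 0.4111 0.0196]
top 310 155 [ 0.6554 -0.0016  0.0344]
top 310 180 [ 0.5869 -0.0032  0.028 ]
top 350 178 [ 0.5943 -0.1129  0.0332]
top 358 120 [ 0.6986 -0.1166  0.2466]
top 355 148 [ 0.6145 -0.1051  0.3304]
top 371 215 [ 0.4757 -0.1455  0.2875]
top 375 180 [ 0.5598 -0.1584  0.2419]
sc 431 256 [0.6032 0.2086 0.0397]
sc 480 259 [0.5917 0.3342 0.0175]
sc 340 260 [ 0.6196 -0.0135  0.0302]
sc 350 280 [0.6735 0.0121 0.0285]
sc 283 150 [ 0.4893 -0.1516  0.2754]
sc 293 215 [ 0.6498 -0.1161  0.2463]
```

View pics/topz.png

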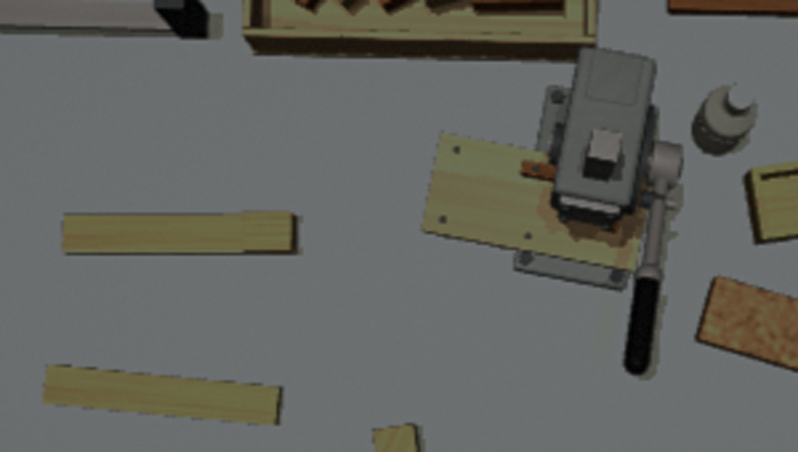

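View pics/scz.png

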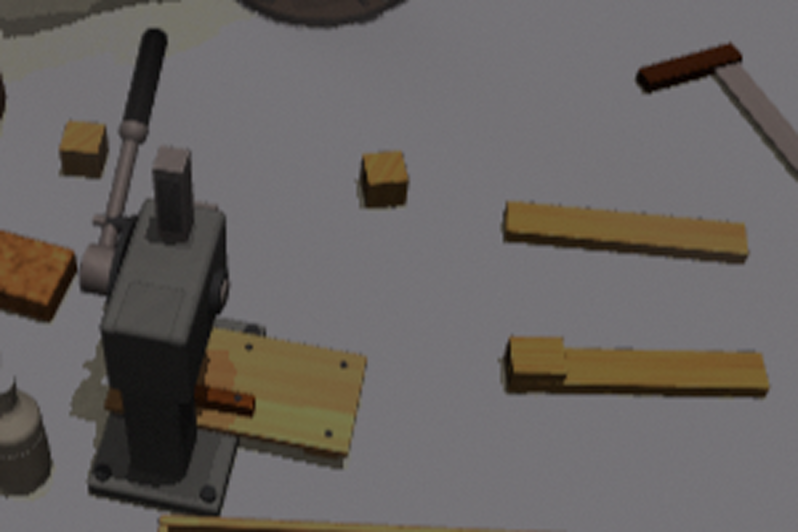

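```bash
python3 - <<'E'
from h import *
im,d,p=load('top0')
hsv=cv2.cvtColor(im,cv2.COLOR_RGB2HSV)
print(hsv[177,190],hsv[155,310],hsv[180,310],hsv[300,200])
m=cv2.inRange(hsv,(10,60,60),(35,255,255))
n,l,s,c=cv2.connectedComponentsWithStats(m)
for i in range(1,n):
    if s[i,4]>250:
        cs,_=cv2.findContours((l==i).astype(np.uint8),0,2); q=max(cs,key=len)[:,0,:]
        z=0.03 if 280<c[i,0]<375 and 130<c[i,1]<200 else 0.018
        w=np.array([ray(p,u,v,z)[:2] for u,v in q],np.float32)
        r=cv2.minAreaRect(w); print(c[i].round(),s[i,4],z,np.round(r[0],4),np.round(r[1],4),round(r[2],2))
E
```

```text
[ 24 103 106] [ 34  71 111] [25 79 90] [ 90  12 110]
[372.  57.] 39065 0.018 [ 0.8275 -0.0324] [0.5692 1.8396] 1.63
[447.  47.] 398 0.018 [ 0.9819 -0.3849] [0.0558 0.0886] 75.72
[489.  47.] 763 0.018 [ 0.9834 -0.5084] [0.0742 0.1635] 1.54
[34. 50.] 257 0.018 [0.9391 0.7883] [0.0205 0.0932] 1.56
[459.  84.] 3282 0.018 [ 0.875  -0.4177] [0.0651 0.4366] 0.1
[31. 84.] 262 0.018 [0.843  0.7877] [0.0202 0.0946] 1.51
[324. 167.] 2171 0.03 [ 0.6286 -0.0618] [0.2245 0.1048] 80.32
[447. 162.] 1676 0.018 [ 0.6503 -0.3867] [0.0765 0.1937] 9.83
[196. 177.] 1204 0.018 [0.5881 0.3112] [0.0392 0.2348] 2.25
[591. 190.] 540 0.018 [ 0.58   -0.7881] [0.2711 0.0157] 78.67
[456. 234.] 872 0.018 [ 0.4517 -0.4085] [0.0275 0.2316] 89.72
[416. 211.] 1088 0.018 [ 0.5082 -0.2988] [0.1197 0.0699] 74.5
[627. 267.] 2941 0.018 [ 0.3597 -0.8728] [0.0781 0.3305] 87.66
[190. 238.] 1279 0.018 [0.4205 0.3204] [0.2395 0.0397] 85.78
[458. 291.] 1278 0.018 [ 0.2941 -0.4137] [0.1257 0.0752] 88.08
```

>>> step_arm:
  series:
    - [[0.0918,0.04,0.04,0.02,7],[0.0918,0.07,0.08,0.04,14],[0.0918,0.1,0.12,0.06,21],[0.0918,0.12,0.16,0.06,28],[0.0918,0.14,0.2,0.08,35],[0.0918,0.16,0.24,0.1,42],[0.0918,0.17,0.28,0.12,49],[0.0918,0.17,0.32,0.14,56],[0.0918,0.17,0.36,0.16,63],[0.0918,0.17,0.4,0.18,69],[0.0918,0.17,0.44,0.2,69],[0.0918,0.17,0.48,0.2,69],[0.0918,0.17,0.52,0.2,69],[0.0918,0.17,0.56,0.2,69],[0.0918,0.17,0.6,0.2,69],[0.0918,0.17,0.6,0.2,69],[0.0918,0.17,0.6,0.2,69]]

```text
clock: 1.52
position: [0.3889, 0.021, 0.4407]
ee_rot: [-2.222, -2.22, -0.0]
force: [0.2, 0.0, -0.0]
width: 1.001
```

```bash
python3 - <<'E'
from h import *
im,d,p=snap('wrist','w1'); print(p,observe()['position'])
E
```

```text
{'intrinsics': array([[332.10668382,   0.        , 321.87686704],
       [  0.        , 332.10668382, 196.07331499],
       [  0.        ,   0.        ,   1.        ]]), 'position': array([0.38932796, 0.09094548, 0.5852633 ]), 'attitude': array([ 2.87656683e+00,  3.97114850e-04, -1.95721446e-03])} [0.38905106 0.02251151 0.4407835 ]
```

View pics/w1.png

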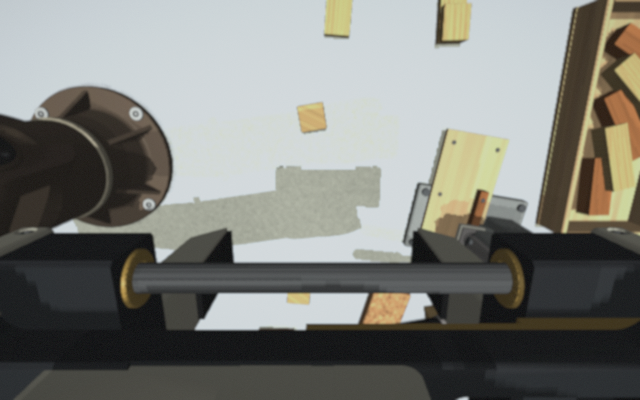

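>>> step_arm:
  series:
    - [[0.0918,0.02,0.03,0.0,0],[0.0918,0.05,0.06,0.0,0],[0.0918,0.08,0.09,0.0,0],[0.0918,0.11,0.12,-0.01,0],[0.0918,0.14,0.14,-0.03,0],[0.0918,0.17,0.16,-0.05,0],[0.0918,0.2,0.18,-0.07,0],[0.0918,0.2,0.18,-0.08,0],[0.0918,0.2,0.18,-0.08,0],[0.0918,0.2,0.18,-0.08,0]]

```text
clock: 2.4
position: [0.5885, 0.2022, 0.3601]
ee_rot: [-2.218, -2.222, 0.002]
force: [-0.7, -0.2, 0.3]
width: 1.001
```

```bash
python3 - <<'E'
from h import *
im,d,p=snap('wrist','w2'); print(p['position'],observe()['position'])
hsv=cv2.cvtColor(im,cv2.COLOR_RGB2HSV)
m=cv2.inRange(hsv,(10,50,60),(35,255,255)); m[225:]=0
cv2.imwrite('pics/w2m.png',m)
n,l,s,c=cv2.connectedComponentsWithStats(m)
for i in range(1,n):
    if s[i,4]>800:
        q=max(cv2.findContours((l==i).astype(np.uint8),0,2)[0],key=len)[:,0,:]
        for z in(0.018,0.036):
            w=np.array([ray(p,u,v,z)[:2] for u,v in q],np.float32); r=cv2.minAreaRect(w); print(s[i],z,np.round(r[0],4),np.round(r[1],4),round(r[2],2))
E
```

```text
[0.58900431 0.27214933 0.50464188] [0.5885997  0.20215464 0.3615753 ]
[ 185    0   34  159 4827] 0.018 [0.4213 0.3027] [0.2094 0.0429] 85.7
[ 185    0   34  159 4827] 0.036 [0.4275 0.3016] [0.2017 0.0413] 85.7
[ 307    0   32  168 4736] 0.018 [0.5884 0.2953] [0.0405 0.2222] 1.67
[ 307    0   32  168 4736] 0.036 [0.5885 0.2944] [0.039 0.214] 1.67
[  446     0   194   225 22296] 0.018 [0.9291 0.2515] [0.2986 0.31  ] 0.24
[  446     0   194   225 22296] 0.036 [0.9165 0.2522] [0.2875 0.2986] 0.24
```

View pics/w2.png

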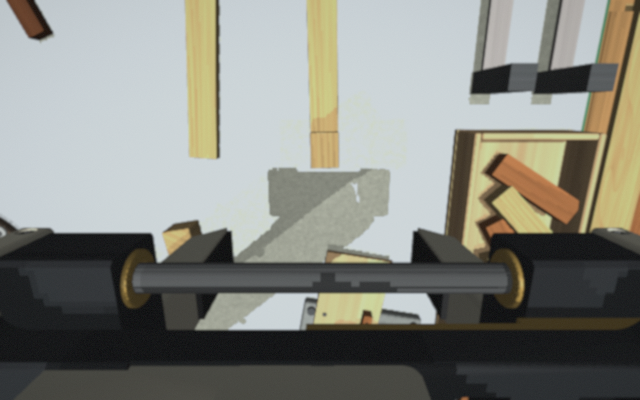

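```bash
python3 - <<'E'
from h import *
im,d,p=load('w2')
for u,v,z in((312,167.5,.036),(339,167,.036),(325,132,.036),(308,60,.018),(338,60,.018),(307,5,.018),(338,5,.018),(311,131,.036),(338,131,.036)): print(u,v,ray(p,u,v,z).round(4))
im,d,p=load('top0')
for u,v,z in((154,178,.018),(241.5,178,.036)): print(u,v,ray(p,u,v,z).round(4))
# fence/table from w1
im,d,p=load('w1')
for u,v,z in((447,129,.03),(508,140,.03),(425,225,.03)): print(u,v,ray(p,u,v,z).round(4))
cv2.imwrite('pics/w1z.png',cv2.resize(im[110:260,390:550,::-1],None,fx=4,fy=4,interpolation=cv2.INTER_CUBIC))
E
```

```text
312 167.5 [0.5736 0.1871 0.036 ]
339 167 [0.6121 0.188  0.036 ]
325 132 [0.5919 0.2371 0.036 ]
308 60 [0.5682 0.3326 0.018 ]
338 60 [0.6092 0.3327 0.018 ]
307 5 [0.5675 0.3999 0.018 ]
338 5 [0.6082 0.4    0.018 ]
311 131 [0.5724 0.2384 0.036 ]
338 131 [0.6099 0.2386 0.036 ]
154 178 [0.5836 0.4281 0.018 ]
241.5 178 [0.5868 0.1837 0.036 ]
447 129 [0.594  0.0544 0.03  ]
508 140 [0.6967 0.0366 0.03  ]
425 225 [ 0.5715 -0.1128  0.03  ]
```

View pics/w1z.png

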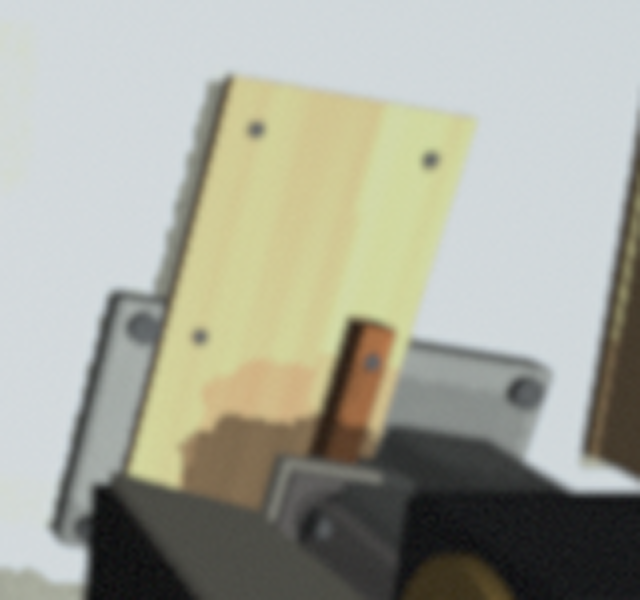

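>>> step_arm:
  series:
    - [[0.0918,0.0,0.03,-0.02,1],[0.0918,0.0,0.06,-0.05,1.5],[0.0918,0.0,0.09,-0.08,1.5],[0.0918,0.0,0.12,-0.11,1.5],[0.0918,0.0,0.145,-0.14,1.5],[0.08,0.0,0.145,-0.18,1.5],[0.08,0.0,0.145,-0.22,1.5],[0.07,0.0,0.145,-0.26,1.5],[0.07,0.0,0.145,-0.29,1.5],[0.07,0.0,0.145,-0.31,1.5],[0.07,0.0,0.145,-0.325,1.5],[0.07,0.0,0.145,-0.335,1.5],[0.07,0.0,0.145,-0.341,1.5],[0.07,0.0,0.145,-0.343,1.5],[0.07,0.0,0.145,-0.343,1.5]]

```text
clock: 3.7
position: [0.5892, 0.3474, 0.0197]
ee_rot: [2.191, 2.252, 0.004]
force: [-0.1, -0.6, 0.4]
width: 0.766
```

>>> step_arm:
  series:
    - [[0.07,0.0,0.0,-0.002,0],[0.03,0.0,0.0,-0.002,0],[0.03,0.0,0.0,-0.002,0],[0.03,0.0,0.0,-0.002,0],[0.03,0.0,0.0,-0.002,0],[0.03,0.0,0.0,-0.002,0],[0.03,0.0,0.0,-0.002,0],[0.03,0.0,0.0,-0.002,0]]
  squeeze: 40

```text
clock: 4.37
position: [0.5891, 0.3475, 0.0178]
ee_rot: [-2.191, -2.251, -0.003]
force: [-0.6, 0.0, 2.1]
width: 0.432
```

>>> step_arm:
  series:
    - [[0.03,0.0,0.0,0.01,0],[0.03,0.0,0.0,0.03,0],[0.03,0.0,0.0,0.05,0],[0.03,0.0,0.0,0.07,0],[0.03,0.01,-0.02,0.08,-2],[0.03,0.02,-0.04,0.08,-4],[0.03,0.03,-0.06,0.08,-6],[0.03,0.04,-0.08,0.08,-8],[0.03,0.05,-0.1,0.08,-10],[0.03,0.06,-0.13,0.08,-11.4],[0.03,0.07,-0.16,0.08,-11.4],[0.03,0.07,-0.18,0.08,-11.4],[0.03,0.07,-0.2,0.08,-11.4],[0.03,0.07,-0.2,0.08,-11.4]]

```text
clock: 5.53
position: [0.66, 0.1408, 0.0977]
ee_rot: [2.407, 2.014, -0.001]
force: [0.4, -1.5, -1.8]
width: 0.432
```

```bash
python3 - <<'E'
from h import *
snap('scene','s3');im,d,p=snap('top','t3'); s=observe(); print(s['position'],s['force'],s['width'])
a=cv2.imread('pics/s3.png')[140:320,240:480]; b=cv2.imread('pics/t3.png')[90:230,200:400]
cv2.imwrite('pics/m3.png',np.vstack([cv2.resize(a,(400,300),interpolation=2),cv2.resize(b,(400,280),interpolation=2)]))
E
```

```text
[0.65924606 0.14623074 0.09812744] [ 0.0437833   1.22128022 -1.57244155] 0.43133140298093137
```

View pics/m3.png

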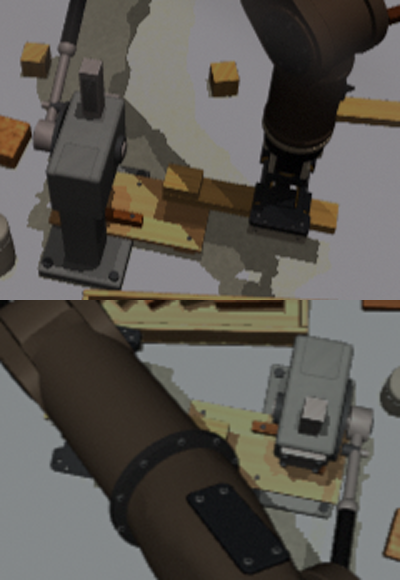

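The strip is held level above the table. In s3 its cleat end is still clear of the fence's open end. I'll check pitch and alignment in the scene view.

```bash
python3 - <<'E'
from h import *
im,d,p=load('s3'); P=pts(d,p)
cv2.imwrite('pics/s3z.png',cv2.resize(im[210:310,300:460,::-1],None,fx=5,fy=5,interpolation=cv2.INTER_CUBIC))
for u in(345,352,370,378,385,435): print(u,[P[v,u].round(3).tolist() for v in range(240,272,4)])
E
```

```text
345 [[0.62, -0.004, 0.118], [0.627, -0.003, 0.113], [0.642, -0.003, 0.118], [0.653, -0.003, 0.118], [0.655, -0.002, 0.104], [0.654, -0.002, 0.086], [0.631, -0.001, 0.031], [0.642, -0.001, 0.031]]
352 [[0.619, 0.013, 0.118], [0.626, 0.013, 0.112], [0.64, 0.013, 0.116], [0.652, 0.013, 0.118], [0.659, 0.013, 0.111], [0.659, 0.014, 0.095], [0.627, 0.016, 0.027], [0.639, 0.016, 0.028]]
370 [[0.538, 0.062, 0.003], [0.551, 0.062, 0.004], [0.626, 0.056, 0.099], [0.639, 0.055, 0.1], [0.647, 0.056, 0.096], [0.662, 0.055, 0.103], [0.665, 0.056, 0.091], [0.62, 0.062, -0.0]]
378 [[0.536, 0.083, 0.001], [0.549, 0.083, 0.003], [0.556, 0.083, -0.006], [0.636, 0.074, 0.098], [0.647, 0.074, 0.098], [0.658, 0.074, 0.098], [0.669, 0.074, 0.098], [0.67, 0.075, 0.082]]
385 [[0.537, 0.101, 0.005], [0.546, 0.101, -0.001], [0.561, 0.101, 0.003], [0.635, 0.09, 0.098], [0.648, 0.09, 0.101], [0.658, 0.09, 0.099], [0.669, 0.089, 0.1], [0.673, 0.09, 0.088]]
435 [[0.529, 0.231, 0.002], [0.544, 0.229, 0.005], [0.551, 0.23, -0.002], [0.564, 0.228, -0.001], [0.576, 0.227, -0.001], [0.592, 0.225, 0.005], [0.662, 0.204, 0.097], [0.674, 0.203, 0.099]]
```

View pics/s3z.png

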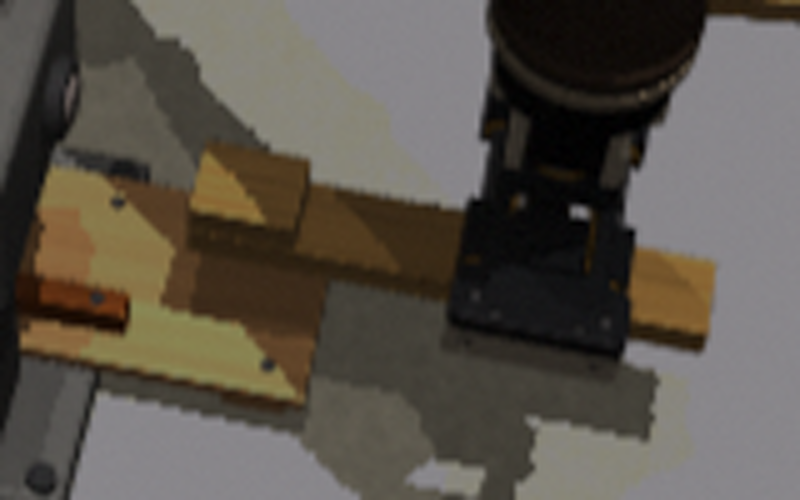

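>>> step_arm:
  series:
    - [[0.03,0.0,0.0,-0.02,0],[0.03,0.0,0.0,-0.038,0],[0.03,0.0,0.0,-0.046,0],[0.03,-0.0017,-0.01,-0.046,0],[0.03,-0.0034,-0.02,-0.046,0],[0.03,-0.0052,-0.03,-0.046,0],[0.03,-0.0069,-0.04,-0.046,0],[0.03,-0.0086,-0.05,-0.046,0],[0.03,-0.0103,-0.06,-0.046,0],[0.03,-0.0121,-0.07,-0.046,0],[0.03,-0.0138,-0.08,-0.046,0],[0.03,-0.0155,-0.09,-0.046,0],[0.03,-0.0172,-0.1,-0.046,0],[0.03,-0.0187,-0.108,-0.046,0],[0.03,-0.0187,-0.108,-0.046,0]]

```text
clock: 6.88
position: [0.6403, 0.0352, 0.0518]
ee_rot: [2.407, 2.017, 0.001]
force: [-0.4, -0.7, -3.0]
width: 0.43
```

```bash
python3 - <<'E'
from h import *
snap('scene','s4');im,d,p=snap('wrist','w4'); s=observe(); print(s['position'],s['force'],s['width'])
a=cv2.imread('pics/s4.png')[190:320,240:440]
cv2.imwrite('pics/m4.png',np.vstack([cv2.resize(a,(400,260),interpolation=2),cv2.resize(cv2.imread('pics/w4.png'),(400,250))]))
E
```

```text
[0.64059106 0.0380431  0.05217206] [ 0.2383415  -0.38666388 -2.19582784] 0.43052831086901705
```

View pics/m4.png

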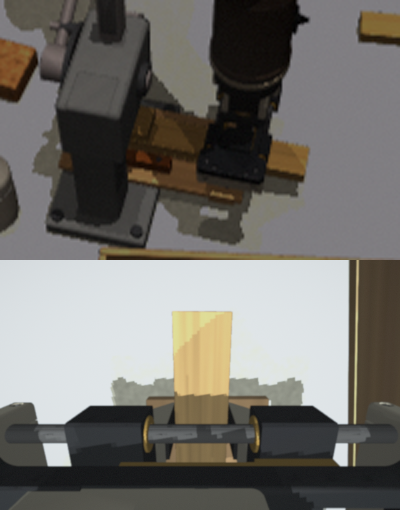

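>>> step_arm:
  series:
    - [[0.03,0.0,0.0,-0.002,0],[0.03,0.0,0.0,-0.0035,0],[0.03,-0.0005,-0.003,-0.0035,0],[0.03,-0.001,-0.006,-0.0035,0],[0.03,-0.0014,-0.008,-0.0035,0],[0.03,-0.0014,-0.008,-0.0035,0]]

```text
clock: 7.48
position: [0.6391, 0.0292, 0.0486]
ee_rot: [2.407, 2.019, 0.003]
force: [-0.3, 0.3, -1.5]
width: 0.427
```

>>> step_arm:
  series:
    - [[0.03,-0.0003,-0.0015,-0.001,0],[0.03,-0.0005,-0.003,-0.001,0],[0.03,-0.0008,-0.0045,-0.001,0],[0.03,-0.001,-0.006,-0.001,0],[0.03,-0.001,-0.006,-0.001,0]]

```text
clock: 7.9
position: [0.6383, 0.023, 0.0478]
ee_rot: [2.407, 2.018, 0.003]
force: [0.5, 0.9, 1.6]
width: 0.431
```

Touching the table (z force +1.6) and no end stop contact yet. I'll continue.

>>> step_arm:
  series:
    - [[0.03,-0.0002,-0.001,0,0],[0.03,-0.0003,-0.002,0,0],[0.03,-0.0005,-0.003,0,0],[0.03,-0.0007,-0.004,0,0],[0.03,-0.0007,-0.004,0,0]]

```text
clock: 8.32
position: [0.6378, 0.0225, 0.0482]
ee_rot: [-2.403, -2.02, -0.009]
force: [0.7, 9.8, -0.2]
width: 0.431
```

>>> step_arm:
  series:
    - [[0.03,0.0015,-0.0003,0,0],[0.03,0.003,-0.0005,0,0],[0.03,0.0045,-0.0008,0,0],[0.03,0.006,-0.001,0,0],[0.03,0.006,-0.001,0,0]]

```text
clock: 8.73
position: [0.6436, 0.0217, 0.048]
ee_rot: [-2.403, -2.019, -0.009]
force: [-2.9, 4.3, -0.7]
width: 0.436
```

>>> step_arm:
  series:
    - [[0.03,0.001,-0.0002,0,0],[0.03,0.002,-0.0004,0,0],[0.03,0.003,-0.0006,0,0],[0.03,0.003,-0.0006,0,0]]

```text
clock: 9.07
position: [0.6467, 0.0211, 0.0479]
ee_rot: [-2.403, -2.019, -0.009]
force: [-2.0, 3.6, -1.4]
width: 0.432
```

>>> step_arm:
  series:
    - [[0.03,0.001,-0.0002,0,0],[0.03,0.002,-0.0004,0,0],[0.03,0.003,-0.0006,0,0],[0.03,0.003,-0.0006,0,0]]

```text
clock: 9.4
position: [0.6471, 0.0211, 0.0478]
ee_rot: [-2.4, -2.018, -0.002]
force: [-13.0, 4.6, 8.3]
width: 0.433
```

>>> step_arm:
  series:
    - [[0.03,0.0003,-0.001,0,0],[0.03,0.0003,-0.002,0,0],[0.03,0.0003,-0.0025,0,0],[0.03,0.0003,-0.0025,0,0]]

```text
clock: 9.73
position: [0.6469, 0.0209, 0.048]
ee_rot: [-2.397, -2.018, -0.005]
force: [-4.6, 9.7, 1.1]
width: 0.428
```

```bash
python3 - <<'E'
from h import *
im,d,p=snap('wrist','w5');snap('scene','s5'); s=observe(); print(s['position'],s['force'],s['ft_torque'],s['ee_rot'])
a=cv2.imread('pics/s5.png')[200:300,250:410]
cv2.imwrite('pics/m5.png',np.vstack([cv2.resize(a,(480,300),interpolation=2),cv2.resize(cv2.imread('pics/w5.png')[50:],(480,262))]))
E
```

```text
[0.64690415 0.02098208 0.04799149] [-3.98773552  9.40901202  1.00553971] [ 1.86340177  0.80605783 -0.63334272] [-2.39701884 -2.01803458 -0.00457841]
```

View pics/m5.png

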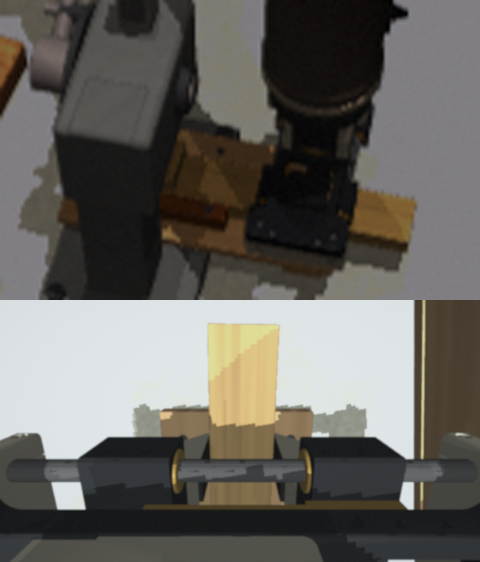

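>>> step_arm:
  series:
    - [[0.045,0.0,-0.0005,0,0],[0.055,0,0,0,0],[0.06,0,0,0,0],[0.06,0,0,0,0],[0.06,0,0,0.01,0],[0.06,0,0,0.03,0],[0.06,0,0,0.05,0],[0.06,0.0,0.0,0.07,0],[0.06,0.01,0.04,0.09,0],[0.06,0.02,0.08,0.12,0],[0.06,0.02,0.08,0.15,0],[0.06,0.02,0.08,0.18,0],[0.06,0.02,0.08,0.2,0],[0.06,0.02,0.08,0.2,0]]

```text
clock: 11.0
position: [0.6689, 0.1024, 0.2544]
ee_rot: [-2.399, -2.021, -0.016]
force: [0.4, -0.2, 0.5]
width: 0.653
```

```bash
python3 - <<'E'
from h import *
im,d,p=snap('scene','s6');i2,d2,p2=snap('top','t6'); s=observe(); print(s['position'],s['force'],s['width'])
cv2.imwrite('pics/s6z.png',cv2.resize(im[200:300,250:410,::-1],None,fx=5,fy=5,interpolation=2))
cv2.imwrite('pics/t6z.png',cv2.resize(i2[110:220,260:400,::-1],None,fx=5,fy=5,interpolation=2))
E
```

```text
[0.66729824 0.10084078 0.24946079] [-0.24057145 -0.66662199 -1.40865714] 0.6490362427713369
```

View pics/s6z.png

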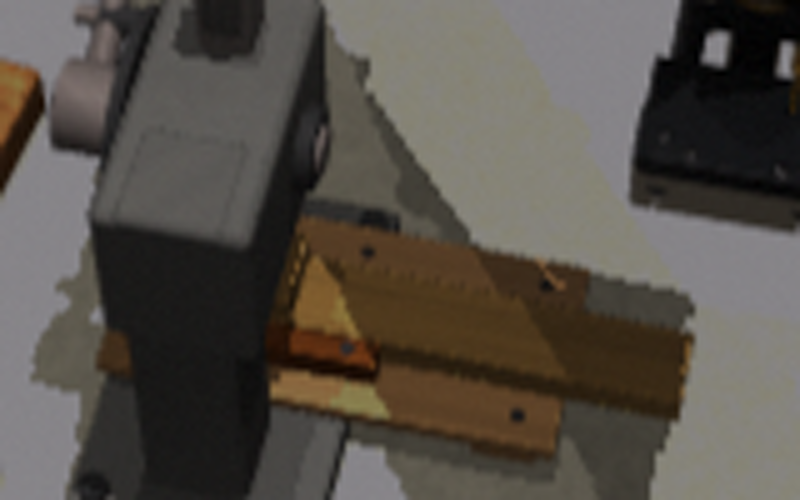

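View pics/t6z.png

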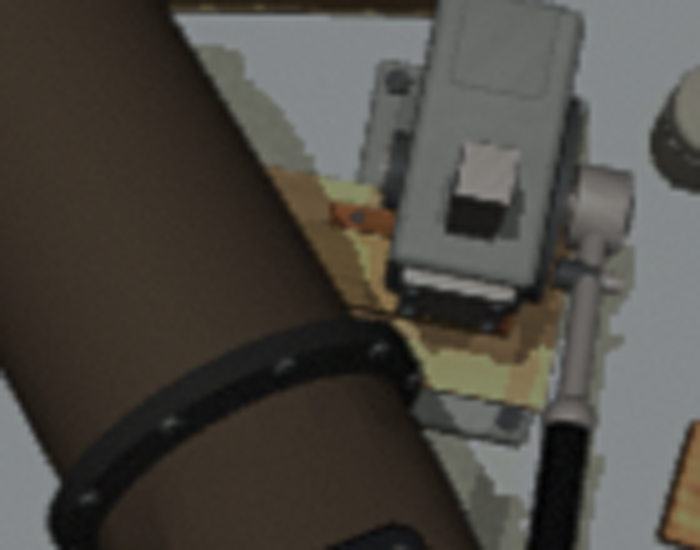

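```bash
python3 - <<'E'
from h import *
im,d,p=load('s6')
f=lambda x,y,z:ray(p,x/5+250,y/5+200,z)[:2]
ex=np.array([.9855,-.170]);ey=np.array([.170,.9855])
A=f(692,333,.048);B=f(680,418,.030);C=f(590,270,.03);D=f(558,428,.03);E=f(380,374,.03)
F=f(380,345,.048)
D2=f(562,400,.03)
for n,q in dict(strip_end_front=A,strip_end_backbottom=B,tabfront=C,tabback=D2,fence_end_top=F).items():
    r=q-np.array([.6225,-.110]); print(n,q.round(4),'rel',round(r@ex,4),round(r@ey,4))
E
```

```text
strip_end_front [0.6437 0.1027] rel -0.0153 0.2132
strip_end_backbottom [0.6799 0.0977] rel 0.0213 0.2144
tabfront [0.5987 0.0553] rel -0.0516 0.1588
tabback [0.6729 0.0416] rel 0.0239 0.158
fence_end_top [ 0.6577 -0.0461] rel 0.0238 0.0689
```

>>> step_arm:
  series:
    - [[0.06,0.0,0.04,0.02,0],[0.06,0.0,0.08,0.03,0],[0.04,0.0,0.12,0.03,0],[0.02,-0.01,0.16,0.02,0],[0.0,-0.01,0.17,0.0,0],[0.0,-0.01,0.17,0,0],[0.0,-0.01,0.17,0,0],[0.0,-0.01,0.17,0,0]]

```text
clock: 11.77
position: [0.6578, 0.2693, 0.2489]
ee_rot: [-2.4, -2.017, -0.005]
force: [1.0, -0.6, 1.2]
width: 0.266
```

```bash
python3 - <<'E'
from h import *
im,d,p=snap('scene','s7');i2,d2,p2=snap('top','t7'); s=observe(); print(s['position'],s['force'],s['width'])
cv2.imwrite('pics/s7z.png',cv2.resize(im[200:300,290:410,::-1],None,fx=6,fy=6,interpolation=2))
cv2.imwrite('pics/t7z.png',cv2.resize(i2[110:220,230:390,::-1],None,fx=5,fy=5,interpolation=2))
E
```

```text
[0.65829692 0.26902555 0.24993064] [0.06780562 0.15847815 0.56579401] 0.1806812133338593
```

View pics/t7z.png

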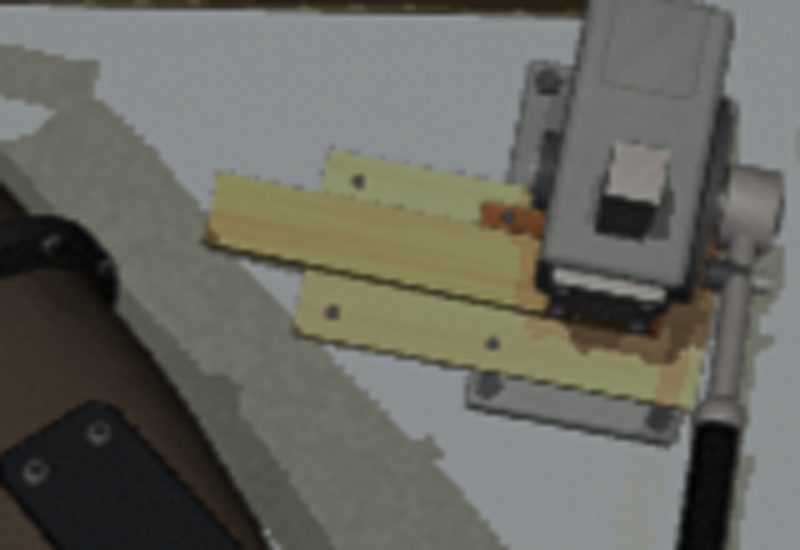

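View pics/s7z.png

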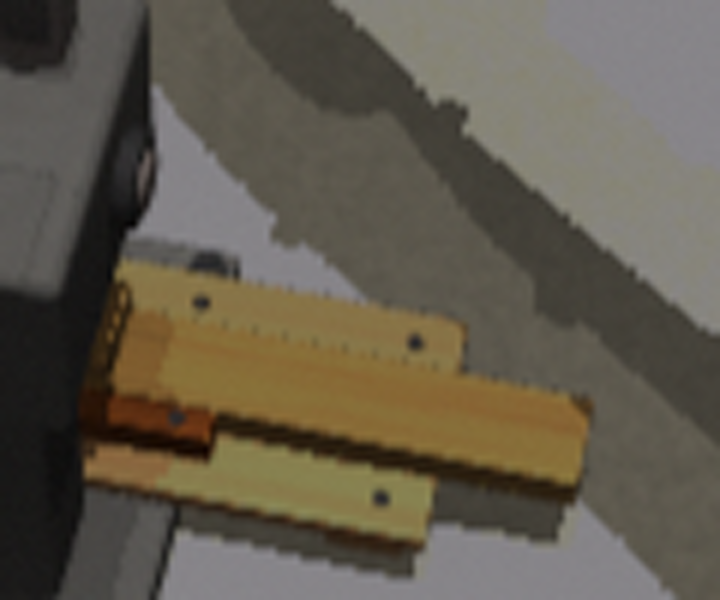

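```bash
python3 - <<'E'
from h import *
ex=np.array([.9855,-.170]);ey=np.array([.170,.9855]);seat=np.array([.6225,-.110])
def feat(f,roi):
    im,d,p=load(f); x0,x1,y0,y1=roi
    g=im.max(2); m=np.zeros_like(g); m[y0:y1,x0:x1]=(g[y0:y1,x0:x1]<48)*255
    n,l,s,c=cv2.connectedComponentsWithStats(m); i=1+np.argmax(s[1:,4])
    q=np.argwhere(l==i)[:,::-1].astype(np.float32)
    vx,vy,cx,cy=cv2.fitLine(q,cv2.DIST_L2,0,.01,.01).ravel()
    t=(q-[cx,cy])@[vx,vy]; a=[cx+vx*t.min(),cy+vy*t.min()]; b=[cx+vx*t.max(),cy+vy*t.max()]
    print(f,s[i],np.round(a),np.round(b))
    K=p['intrinsics'];o=p['position']
    r=lambda u:R(p)@np.array([(u[0]-K[0,2])/K[0,0],(u[1]-K[1,2])/K[1,1],1])
    return o,r(a),r(b),pts(d,p)[l==i]
o1,a1,b1,P1=feat('top0',(360,385,188,235)); o2,a2,b2,P2=feat('scene0',(265,300,125,172))
n1=np.cross(a1,b1);n2=np.cross(a2,b2); dr=np.cross(n1,n2);dr/=np.linalg.norm(dr)
if dr[0]>0: dr=-dr
A=np.array([n1,n2,dr]); pt=np.linalg.solve(A,[n1@o1,n2@o2,dr@o1])
print('dir',dr,'elev',np.degrees(np.arcsin(dr[2])),'az',np.degrees(np.arctan2(-dr[1],-dr[0])))
for nm,o,r in(('t',o1,a1),('t',o1,b1),('s',o2,a2),('s',o2,b2)):
    # closest pt on line
    M=np.stack([dr,-r],1); k=np.linalg.lstsq(M,o-pt,rcond=None)[0]; X=pt+k[0]*dr; q=X[:2]-seat; print(nm,X.round(4),'press',(q@ex).round(4),(q@ey).round(4))
E
```

```text
top0 [365 194  13  37 345] [368. 230.] [373. 194.]
scene0 [277 131  16  36 317] [281. 165.] [289. 131.]
dir [-0.91170553  0.14528795  0.38429734] elev 22.60012501232029 az -9.054431226213895
t [ 0.4414 -0.138   0.3104] press -0.1737 -0.0583
t [ 0.5236 -0.1511  0.2758] press -0.0905 -0.0573
s [ 0.5329 -0.1525  0.2719] press -0.0811 -0.0571
s [ 0.4567 -0.1404  0.304 ] press -0.1583 -0.0581
```

```bash
python3 - <<'E'
from h import *
ex=np.array([.9855,-.170]);ey=np.array([.170,.9855]);seat=np.array([.6225,-.110])
for f,roi in(('top0',(360,385,188,235)),('scene0',(265,300,125,172))):
    im,d,p=load(f); x0,x1,y0,y1=roi
    g=im.max(2); m=np.zeros_like(g); m[y0:y1,x0:x1]=(g[y0:y1,x0:x1]<48)*255
    n,l,s,c=cv2.connectedComponentsWithStats(m); i=1+np.argmax(s[1:,4])
    mm=cv2.erode((l==i).astype(np.uint8),np.ones((3,3)))>0
    P=pts(d,p)[mm]; P=P[P[:,2]>.15]
    X=(P[:,:2]-seat)@ex; Y=(P[:,:2]-seat)@ey
    k=np.polyfit(X,P[:,2],1); print(f,len(P),'x',X.min(),X.max(),'Y',np.median(Y),'z at -.127',np.polyval(k,-.127),'slope deg',np.degrees(np.arctan(k[0])),'res',np.std(P[:,2]-np.polyval(k,X)))
# bench bias
for f,(u,v) in(('top0',(330,250)),('scene0',(330,170))):
    im,d,p=load(f); P=pts(d,p)[v-8:v+8,u-8:u+8].reshape(-1,3); print(f,P.mean(0),P.std(0))
E
```

```text
top0 249 x -0.23001904976304768 -0.09182349309109879 Y -0.05841688797466183 z at -.127 0.2822671990047456 slope deg -60.97920769795325 res 0.08275064992630678
scene0 217 x -0.16323596876571075 0.6539178261311408 Y -0.059822610908341706 z at -.127 0.2801633031716764 slope deg 41.23698439079919 res 0.028333673094406365
top0 [ 0.39765838 -0.06126586  0.01560551] [0.01266605 0.01301557 0.14240978]
scene0 [ 2.93741682e-01 -5.32787710e-02  4.19048670e-05] [0.01828929 0.0133973  0.00232711]
```

```bash
python3 - <<'E'
from h import *
ex=np.array([.9855,-.170]);ey=np.array([.170,.9855]);seat=np.array([.6225,-.110])
_,_,p1=load('top0');_,_,p2=load('scene0')
def r(p,u):
    K=p['intrinsics']; return R(p)@np.array([(u[0]-K[0,2])/K[0,0],(u[1]-K[1,2])/K[1,1],1])
for nm,a,b in(('end',(368,230),(289,131)),('start',(373,194),(281,165))):
    A,B=r(p1,a),r(p2,b); k=np.linalg.lstsq(np.stack([A,-B],1),p2['position']-p1['position'],rcond=None)[0]
    X1=p1['position']+k[0]*A;X2=p2['position']+k[1]*B;X=(X1+X2)/2;q=X[:2]-seat
    print(nm,X.round(4),'gap',np.linalg.norm(X1-X2).round(4),'press',q@ex,q@ey)
im,d,p=load('top0');P=pts(d,p)
for v in range(194,230,3):
    u=round(373-5*(v-194)/36); q=np.median(P[v-1:v+2,u-1:u+2].reshape(-1,3),0); print((q[:2]-seat)@ex.round(4),(q[:2]-seat)@ey,q[2])
E
```

```text
end [ 0.4427 -0.1403  0.2903] gap 0.0024 press -0.17206070582214747 -0.06043361643546078
start [ 0.5248 -0.1525  0.2638] gap 0.0014 press -0.08904045333071131 -0.05850841268613021
-0.08948128239738154 -0.05764577977947937 0.2659002247017894
-0.09618679035434079 -0.058856852857288824 0.26740516542900306
-0.10385653060768606 -0.05736039869592469 0.27181850760026727
-0.11072566611098089 -0.05827761714002734 0.27429437891305253
-0.1181827120927312 -0.05729360727845735 0.27768206791364314
-0.1250886256294876 -0.05806812992607673 0.28101935227475283
-0.13227736459648118 -0.05667468748467676 0.28563729693953177
-0.13901939496884258 -0.05791421276940437 0.2875120067089181
-0.145998589937822 -0.05839408389561675 0.2913419441544014
-0.15307635249339147 -0.057470066541502066 0.294497156319222
-0.15954605383494144 -0.05836555154277793 0.2980808301106339
-0.1663895382747679 -0.05741772828774467 0.29717922782363115
```

>>> step_arm:
  series:
    - [[0.0,-0.02,0.0,0.04,7],[0.0,-0.04,-0.01,0.08,14],[0.0,-0.07,-0.03,0.11,21],[0.0,-0.1,-0.06,0.14,28],[0.0,-0.13,-0.09,0.16,35],[0.0,-0.16,-0.12,0.17,42],[0.0,-0.18,-0.15,0.17,49],[0.0,-0.18,-0.18,0.17,56],[0.0,-0.18,-0.21,0.17,63],[0.0,-0.18,-0.24,0.17,70],[0.0,-0.18,-0.27,0.17,77],[0.0,-0.18,-0.3,0.17,84],[0.0,-0.178,-0.34,0.15,90],[0.0,-0.178,-0.38,0.13,90],[0.0,-0.178,-0.413,0.11,90],[0.0,-0.178,-0.413,0.11,90],[0.0,-0.178,-0.413,0.11,90]]

```text
clock: 13.28
position: [0.479, -0.148, 0.3588]
ee_rot: [-0.284, -3.119, 0.001]
force: [-0.0, 0.7, 0.7]
width: 0.004
```

```bash
python3 - <<'E'
from h import *
im,d,p=snap('scene','s8'); s=observe(); print(s['position'],s['force'],s['width'],s['joints'],s['ee_rot'])
w=2*np.degrees(np.arctan2(s['ee_rot'][1],s['ee_rot'][0]))-90; print(w)
cv2.imwrite('pics/s8z.png',cv2.resize(im[80:300,180:430,::-1],None,fx=2.7,fy=2.7,interpolation=2))
E
```

```text
[ 0.47981669 -0.14539702  0.36005791] [0.94558432 0.61649604 1.21134894] 0.0069607681605322646 [ 1.01618019  0.32793971 -1.08477108  1.60659834  0.29273603  1.39320418
  1.29174182] [-2.78428628e-01 -3.12139741e+00  4.16931119e-04]
-280.19458523926573
```

View pics/s8z.png

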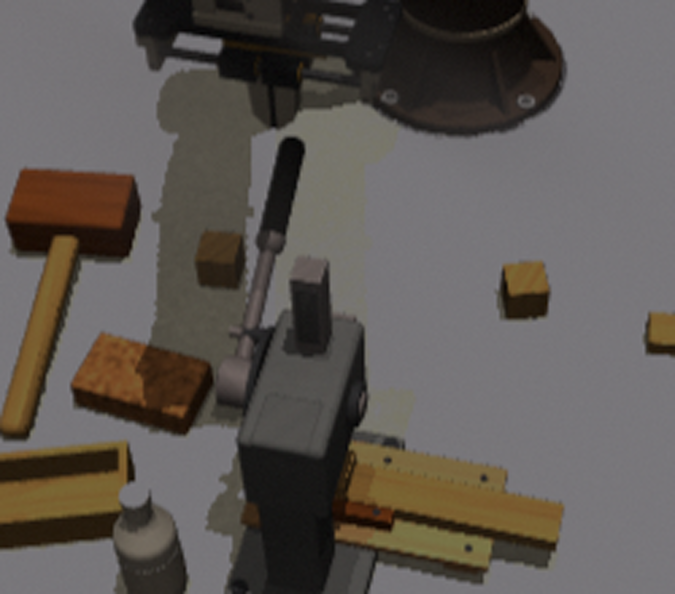

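```bash
python3 - <<'E'
from h import *
for f in('scene0','top0'):
    _,_,p=load(f)
    for X in((.4798,-.1454,.346),(.4798,-.1454,.272),(.4798,-.1454,.284)):
        u,_=cv2.projectPoints(np.array([X]),cv2.Rodrigues(R(p).T)[0],-R(p).T@p['position'],p['intrinsics'],None); print(f,X,u.ravel().round(1))
E
```

```text
scene0 (0.4798, -0.1454, 0.346) [284.2 124.1]
scene0 (0.4798, -0.1454, 0.272) [286.2 148.1]
scene0 (0.4798, -0.1454, 0.284) [285.9 144.4]
top0 (0.4798, -0.1454, 0.346) [374.  211.1]
top0 (0.4798, -0.1454, 0.272) [370.3 213.6]
top0 (0.4798, -0.1454, 0.284) [370.8 213.2]
```

>>> step_arm:
  series:
    - [[0.0,0.0,0.0,-0.02,0],[0.0,0.0,0.0,-0.035,0],[0.0,0.0,0.0,-0.045,0],[0.0,0.0,0.0,-0.05,0],[0.0,0.0,0.0,-0.055,0],[0.0,0.0,0.0,-0.055,0]]

```text
clock: 13.83
position: [0.4799, -0.1448, 0.3051]
ee_rot: [-0.277, -3.122, 0.001]
force: [-0.1, 0.3, -0.5]
width: 0.004
```

>>> step_arm:
  series:
    - [[0.0,0.0,-0.0015,-0.003,0],[0.0,0.0,-0.0015,-0.006,0],[0.0,0.0,-0.0015,-0.009,0],[0.0,0.0,-0.0015,-0.012,0],[0.0,0.0,-0.0015,-0.015,0],[0.0,0.0,-0.0015,-0.015,0]]

```text
clock: 14.33
position: [0.4803, -0.1462, 0.2906]
ee_rot: [-0.277, -3.123, 0.001]
force: [-1.4, 0.4, 7.6]
width: 0.005
```

>>> step_arm:
  series:
    - [[0.0,-0.001,0.0002,-0.007,0],[0.0,-0.003,0.0005,-0.014,0],[0.0,-0.004,0.0007,-0.022,0],[0.0,-0.005,0.001,-0.03,0],[0.0,-0.006,0.001,-0.038,0],[0.0,-0.007,0.0012,-0.046,0],[0.0,-0.008,0.0013,-0.054,0],[0.0,-0.008,0.0013,-0.06,0],[0.0,-0.008,0.0013,-0.06,0]]

```text
clock: 15.08
position: [0.4714, -0.1447, 0.2294]
ee_rot: [-0.277, -3.12, 0.0]
force: [-5.5, 1.4, 7.9]
width: 0.004
```

>>> step_arm:
  series:
    - [[0.0,0.0,0.0,-0.007,0],[0.0,0.0,0.0,-0.014,0],[0.0,0.001,-0.0002,-0.022,0],[0.0,0.002,-0.0003,-0.03,0],[0.0,0.003,-0.0005,-0.038,0],[0.0,0.005,-0.0008,-0.046,0],[0.0,0.006,-0.001,-0.054,0],[0.0,0.008,-0.0013,-0.064,0],[0.0,0.008,-0.0013,-0.064,0]]

```text
clock: 15.83
position: [0.4799, -0.146, 0.1643]
ee_rot: [-0.277, -3.121, -0.001]
force: [-5.2, 0.5, 10.6]
width: 0.006
```

```bash
python3 - <<'E'
from h import *
im,d,p=snap('scene','s9'); s=observe(); print(s['position'],s['force'],s['joints'].round(3))
cv2.imwrite('pics/s9z.png',cv2.resize(im[80:300,220:400,::-1],None,fx=2.7,fy=2.7,interpolation=2))
E
```

```text
[ 0.47975965 -0.14602351  0.16487975] [-4.95510987  0.22177745 10.78411366] [ 0.901  0.505 -0.971  1.902  0.491  1.005  1.105]
```

View pics/s9z.png

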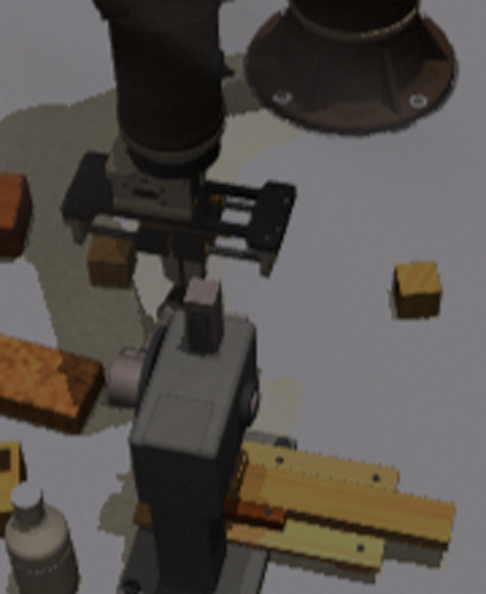

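>>> step_arm:
  series:
    - [[0.0,0.001,-0.0002,-0.005,0],[0.0,0.003,-0.0005,-0.01,0],[0.0,0.004,-0.0007,-0.015,0],[0.0,0.005,-0.0008,-0.02,0],[0.0,0.006,-0.001,-0.025,0],[0.0,0.007,-0.0012,-0.03,0],[0.0,0.007,-0.0012,-0.032,0],[0.0,0.007,-0.0012,-0.032,0],[0.0,0.007,-0.0012,-0.032,0]]

```text
clock: 16.63
position: [0.4894, -0.1471, 0.1339]
ee_rot: [-0.277, -3.125, -0.001]
force: [-0.1, -0.7, 13.5]
width: 0.005
```

```bash
python3 - <<'E'
from h import *
im,d,p=snap('scene','s10');i2,d2,p2=snap('top','t10'); s=observe(); print(s['position'],s['force'],s['joints'].round(3))
im0=load('scene0')[0]
a=cv2.resize(im0[140:220,265:325,::-1],None,fx=6,fy=6,interpolation=2);b=cv2.resize(im[140:220,265:325,::-1],None,fx=6,fy=6,interpolation=2)
cv2.imwrite('pics/m10.png',np.hstack([a,b]))
# ram top depth-z
for f in('scene0','s9','s10'):
    q,dd,pp=load(f); P=pts(dd,pp)[130:215,270:320].reshape(-1,3)
    k=(abs(P[:,0]-.62)<.02)&(abs(P[:,1]+.11)<.02)&(P[:,2]>.26); z=P[k,2]; print(f,k.sum(),np.percentile(z,[50,80,90,97]).round(4))
for f in('top0','t10'):
    q,dd,pp=load(f); P=pts(dd,pp)[140:160,345:370].reshape(-1,3)
    k=(abs(P[:,0]-.6225)<.009)&(abs(P[:,1]+.11)<.009)&(P[:,2]>.26); z=P[k,2]; print(f,k.sum(),np.median(z) if k.any() else None)
E
```

```text
[ 0.48936565 -0.14713139  0.13399416] [ 0.06931902 -0.6694521  12.26610273] [ 0.862  0.552 -0.933  1.919  0.543  0.951  1.062]
scene0 406 [0.3086 0.3294 0.3305 0.3319]
s9 283 [0.2963 0.3057 0.3065 0.3079]
s10 264 [0.2926 0.2996 0.3006 0.3019]
top0 65 0.33049847398534593
t10 64 0.29939332858813594
```

View pics/m10.png

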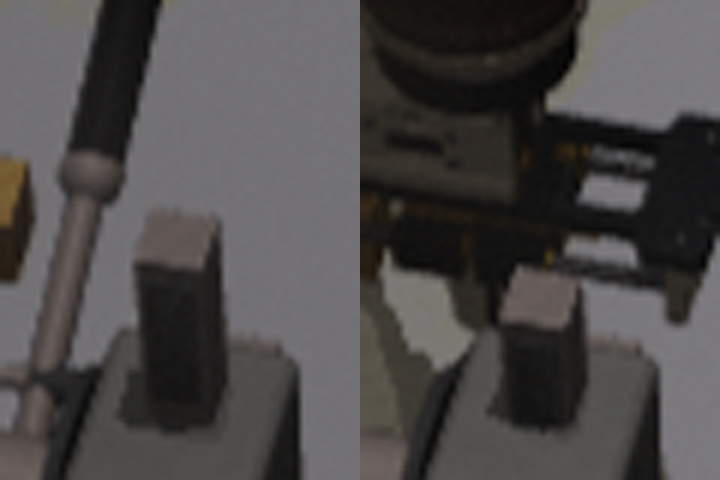

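View pics/s10.png

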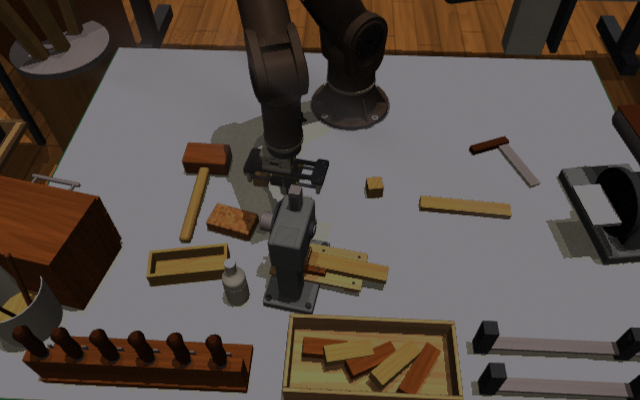

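>>> step_arm:
  series:
    - [[0.0,0.0,0.0,-0.002,0],[0.0,0.0,0.0,-0.002,0],[0.0,0.0,0.0,-0.002,0],[0.0,0.0,0.0,-0.002,0],[0.0,0.0,0.0,-0.002,0],[0.0,0.0,0.0,-0.002,0],[0.0,0.0,0.0,-0.002,0],[0.0,0.0,0.0,-0.002,0]]

```text
clock: 17.4
position: [0.4906, -0.1473, 0.1326]
ee_rot: [-0.277, -3.128, 0.0]
force: [-3.5, -0.1, 12.0]
width: 0.008
```

```bash
python3 - <<'E'
from h import *
im,d,p=snap('scene','s11');i2,d2,p2=snap('top','t11'); s=observe(); print(s['clock'],s['position'],s['force'],abs(s['dq']).max())
for f in('top0','t11'):
    q,dd,pp=load(f); P=pts(dd,pp)[140:160,345:370].reshape(-1,3)
    k=(abs(P[:,0]-.6225)<.009)&(abs(P[:,1]+.11)<.009)&(P[:,2]>.26); print(f,np.median(P[k,2]))
a=cv2.resize(im[200:300,290:410,::-1],(480,400),interpolation=2); b=cv2.resize(load('s7')[0][200:300,290:410,::-1],(480,400),interpolation=2)
c=cv2.absdiff(load('s7')[0][225:300,305:400],im[225:300,305:400]).max(2); print('diff',(c>25).sum())
cv2.imwrite('pics/s11z.png',cv2.resize(np.hstack([b,a]),(800,333)))
hsv=cv2.cvtColor(i2,cv2.COLOR_RGB2HSV);cv2.imwrite('pics/t11z.png',cv2.resize(i2[110:220,230:390,::-1],None,fx=5,fy=5,interpolation=2))
E
```

```text
17.5 [ 0.49056435 -0.14725011  0.13255386] [-3.24826923 -0.76535874 12.03038403] 0.002345763700110317
top0 0.33049847398534593
t11 0.29948213826040626
diff 2091
```

View pics/s11z.png

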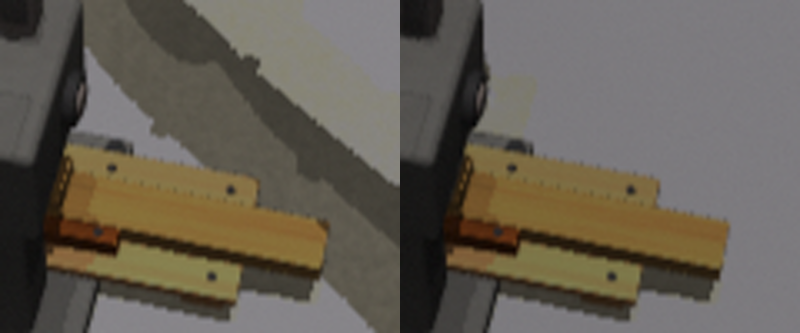

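View pics/t11z.png

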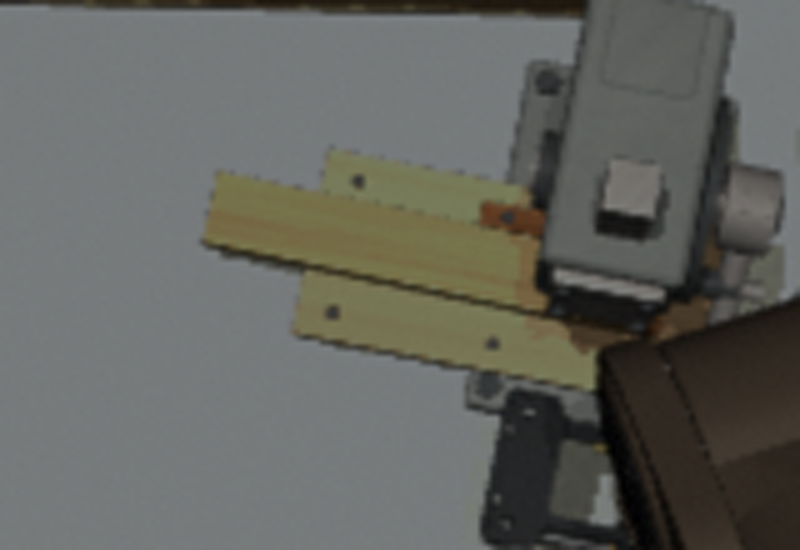

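```bash
python3 - <<'E'
from cell import *
print(arm.sign_off())
E
```

```text
the job is handed in; nothing more can be done
None
```

The strip is home under the pad and let go, and the lever was held in its third click when I handed the job in, at about 17.5 s. No verdict came back.

**Placing:** I picked up the cleated strip and slid it along the table. It met the end stop at about 10 N and the fence at about 13 N, and then I released it. Afterwards the strip's end stood about 55 mm past the table end, which is where it belongs. Its back edge was in line with the fence to within about 1–2 mm. It looked the same in the pictures before and after the lever was pulled.

**Lever:** I pushed the grip down with the closed fingertips.
- **Angle:** The overhead view shows the ram down 31.0 mm, so the lever is at about 1.03 rad. The fingertip position gives about 1.05 rad. The scene view, taken just before the last 2 mm nudge, gives about 1.00 rad. All three are inside the 0.94–1.16 range.
- **Push:** The upward force on the fingers was a steady 12–13 N, slightly under the expected 14 N, and the arm was still.

**Disagreements and gaps:**
- My first estimate of the lever's height, from two camera views, was about 20 mm too high. I replaced it with depth readings, and the contact force when the fingers touched the grip fitted those.
- The pad's force on the strip was not measured directly. At 1.03 rad it should be about 30 N.
- I only checked the bystanders by eye, in the full scene picture after the lever was pulled. They appeared unmoved; the cube next to the lever was mostly hidden by the gripper.

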